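# Gauge the floor depth of a culture dish

### The job

Pull the spring clip sideways out of the depth gauge's probe rod and leave it lying in the blue tray. Then lower the probe by its blue knob, gently, until its spring tip rests on the floor of the dish and is pushed part of the way in (not bottomed out), let go of it, and swing the orange-knobbed lever fully over to lock the slide at that height. Leave everything else where it stands.

Things in the scene. Friction and masses are not known exactly. Their poses are not given: they have to be found in the camera images.
- gauge_axis (a point): Fixed bench depth gauge: dark base, aluminium column on its +x side as tall as the head, grey head 28 mm thick, its flat top 200 mm above the table. This point: on the vertical probe axis at the head's top. Axes: x to the column, y to the clip's loop, z up. From above the head spans x -25 to 109, y -46 to 34 mm, plus a wing (x within 25 mm) out to y = 52 mm.
- clip_loop (a point): Spring clip of 5 mm yellow metal wire, 30 g, flat on the head: centre of its loop (31 mm outside), which overhangs the wing 78 mm to +y of the probe axis, free all round. Axes at the start as the gauge's. A leg runs 92 mm to -y, 6.5 mm to -x of the loop's centre, through an 8 mm cross hole in the probe rod; pull the loop over 40 mm to the gauge's +y to free it. While in, it blocks the probe.
- clip_mid (a point): Point between the spring clip's two arms (the second arm runs 13 mm to +x of the leg, outside the rod), 48 mm from the loop's centre along the clip's -y; same axes as clip_loop. It marks the clip's middle.
- tray: Blue open tray on the table, 180 mm (its x) by 130 mm (its y), 22 mm high, walls and floor 4 mm or so thick; origin at the centre of its underside. Stands on the left or on the right of the gauge.
- probe_knob (a point): Centre of the probe's blue round knob (upright cylinder 26 mm in diameter, 36 mm tall) on top of the probe rod. The rod slides straight up and down with about 5 N of friction and stays where it is left (150 g).
- probe (a joint): How far the probe slide has been lowered, m: 0 at the start, at most 0.085.
- tip: The probe's red round spring tip (8 mm ball on a 7 mm brass plunger); origin at its lowest point, on the probe axis, 118 mm above the table at the start (182 mm below the knob's centre while the tip is fully out).
- plunger (a joint): How far the spring tip is pushed into the probe, m: 0 free, 0.008 bottomed out. Its spring starts at 0.5 N and adds 0.9 N per mm.
- dish: Clear culture dish, 84 mm outer diameter, 36 mm high, 120 g, standing between four small stops on a black square lift table under the probe; origin at the centre of its underside. The lift table's height differs from case to case by up to 22 mm.
- dish_floor (a point): Centre of the dish's inner floor surface (inner radius 40 mm, flat), 48 to 70 mm above the table; the probe axis meets the floor within 15 mm of it.
- lock (a joint): Angle of the locking lever, rad: 0 open (lever along the gauge's -x), 1.4 end stop, fully locked (lever nearly along -y). Grows anticlockwise seen from above. Starts at 0 to 0.3 and stays where it is left; friction 0.15 N m. The probe's own friction also holds its height.
- lock_pivot (a point): Pivot of the locking lever at the head's top surface, 32 mm to the -y side of the probe axis; vertical axis; axes as the gauge's.
- lock_knob (a point): Grip point on the lever's orange upright knob (cylinder 18 mm in diameter, 38 mm tall, on the lever's end 60 mm from the pivot); this point is 28 mm above the head's top, 14 mm below the knob's top and 16 mm above the top of the lever bar (bar 12 mm wide).
- flask: Clear culture flask with blue cap lying flat, 42 x 115 x 24 mm, bystander; origin under its centre.
- tipbox: Grey box of pipette tips, 120 x 82 x 55 mm, bystander; origin under its centre. It stands on the side where the tray is not.
- jar: Jar with white lid, 60 mm in diameter, 100 mm tall, bystander; origin under its centre.
- dishes: Stack of three flat dishes, 88 mm in diameter, 40 mm tall, bystander; origin under its centre.

How it is judged:
By the outcome, as a careful person would: the job done as asked, in the order asked, and still so for the second after the job is handed in, with the robot touching nothing.
It also fails if it takes over 72 s, if anything falls off the work surface, if the arm or the gripper's body presses on something with over 40 N, if the wrist force passes 120 N, or if a joint passes its speed limit or range.

### The arm

A 6-joint arm with a two-finger parallel gripper is mounted at the origin on the work surface. World frame = base frame: x ahead of the robot, y to its left, z up, the work surface at z = 0. Lengths are in mm, angles in degrees, forces in N, time in s.
With the tool pointing down it reaches from about 300 to 850 mm from the base axis. Payload 4.2 kg.
Tool frame: the origin (TCP) lies at the centre of the arm's flange, where the gripper is bolted on; the fingertips stand 191 mm ahead of it and the grasp point (between the pads) lies 172 mm ahead of it; z points along the fingers, x is the direction in which the jaws open and shut, and the axes are right-handed (so a half turn about z gives the same grasp; the last joint's range is limited). The gripper opens to 91 mm and grips with 3 to 60 N. Pads are 32 mm wide; open, the fingers measure 118 mm over their backs; the gripper's body (76 mm by 178 mm) begins 60 mm behind the grasp point.
Start: joints at [-76.203, 18.312, 89.639, -0, 72.044, -1.146], TCP at [148.264, -555.554, 404.776] pointing down, gripper open.
Joint ranges: [-177.97, 177.97], [-48.28, 115.42], [12.27, 149.76], [-77.06, 257.06], [2.81, 150.46], [-146.56, 146.56]. Speed limits (degrees/s): [147.25, 147.25, 180, 180, 180, 180].

### API

Orientations are given as [roll, pitch, yaw] about the fixed x, y, z axes, in that order (R = Rz(yaw) Ry(pitch) Rx(roll)).
In Python, from workcell import telemetry, imaging, env gives the robot as it stands. The module is installed in compiled form; this text tells all that it offers.
- The arm moves only by the tool jog_arm, never from a script. Its argument "series" is a list of rows, each a list of 3 entries, a list of its own where there are three numbers: the shift along the world's x, y, z in mm, then the turn, a rotation vector about the world's x, y, z in rad, then the opening, from 0 (shut) to 1 (fully open). In form: [[[x, y, z], [ax, ay, az], jaw], ...]. A call has exactly 5 rows; each row is the pose to reach, as a shift and turn from the pose measured when the call began; what a row does not reach only later rows make up. A row lasts 1/12 s, in which the tool goes at most 41.7 mm and 7.16 degrees, less where a joint would pass 70% of its speed; a pose out of reach is approached as far as the arm can. A call with a gripper value outside its range is refused whole. The fingers move at their own pace and stop on an object; "squeeze" is the grip in N (left out, the last holds). Time passes only in rows, so rows that repeat a pose let the fingers close, or fill a call up. It gives the time, the measured TCP pose, the force and the opening at its end, in the units of the state.
- telemetry.state(): the state, without advancing time (a new reading comes with each control period).
- imaging.grab_frame(name): name is "scene" or "top" or "wrist"; returns a dict with "pixels" (400x640x3 uint8, red, green, blue), "fov_y" (degrees; the focal length in pixels is half the picture's height over the tangent of half this angle, whatever the lens; pixels are square), "cx", "cy" (the principal point, pixels), "R" (3x3) and "t" (3): a world point X has camera coordinates R X + t; the wrist camera has in their place "T_tool_cam" (4x4, takes a point from camera to tool coordinates, whose origin is the TCP and whose axes are the tool frame's). Camera axes: x right, y down, z forward; pixel columns grow to the right and rows downward; lengths in mm; the calibration is good to about 2 mm. A picture is of the moment at which its call begins: read the wrist's pose just before it. There is no depth.
- env.job_done(): hands the job in, once; it reports no verdict.
The state is a dict: "time_s": time; "qpos": joint angles; "qvel": joint speeds; "effort": joint torques, N m; "ee_pos": TCP position; "ee_rot": TCP orientation; "force": force on the tool from outside, world axes, zero at the start; "torque": the same for the moment, N m; "gripper_width": finger opening in mm.
Only numpy, scipy, OpenCV 4.12 (cv2) and the standard library are available. Lean on these libraries where they do the work, as an engineer would, in place of code of your own. Each camera call takes 0.05 s, during which the arm holds its last target.

## Working session

There is one attempt and no reset: what is moved stays moved. The work goes in short steps, Python scripts to look and compute and a tool call to move; the robot and the scene stay as the last step left them, time stands still between calls to the robot, and variables do not carry over. Pictures are saved under pics/ and viewed, and the job is handed in when it is done.

Besides the shell and the picture viewer there is one more tool, called after "Call:" in YAML: its name, and indented under it one key for each argument. jog_arm: Moves the arm, as the interface text tells. Its arguments: {"type":"object","properties":{"series":{"type":"array"},"squeeze":{"type":"number"}},"required":["series"]}

```bash
mkdir -p pics; ls
python3 - <<'E'
from workcell import telemetry, imaging
import cv2,numpy as np
print(telemetry.state())
for n in ["scene","top","wrist"]:
    f=imaging.grab_frame(n); cv2.imwrite(f"pics/{n}0.png",f["pixels"][:,:,::-1])
    print(n,{k:(np.round(v,4).tolist() if hasattr(v,'shape') else v) for k,v in f.items() if k!="pixels"})
E
```

```text
pics
{'time_s': 0.0, 'qpos': array([-7.62027471e+01,  1.83501935e+01,  8.97076845e+01, -3.39151409e-04,
        7.20431840e+01, -1.14974327e+00]), 'qvel': array([ 0.00800598, -0.02349136, -0.04667713,  0.12724338,  0.00210673,
       -0.04171116]), 'effort': array([-1.66801696e-03, -4.12461340e+01, -2.31972367e+01,  7.24855391e-02,
        4.56079119e-02, -1.58032190e-04]), 'ee_pos': array([ 148.22726393, -555.38099097,  403.9258333 ]), 'ee_rot': array([-1.79998295e+02,  1.01048143e-01, -7.50528975e+01]), 'force': array([-0.41747539, -0.32663307,  0.08368458]), 'torque': array([ 0.02933616, -0.02807079, -0.01827964]), 'gripper_width': 91.03901687878285}
scene {'fov_y': 43.24321570067166, 'cx': 321.54220224590847, 'cy': 192.1396462395793, 'R': [[-0.3943, 0.919, -0.0061], [0.6634, 0.28, -0.6939], [-0.636, -0.2777, -0.72]], 't': [250.7568, -252.6925, 1560.9107]}
top {'fov_y': 57.506686203425424, 'cx': 313.13123685818414, 'cy': 206.63708701206843, 'R': [[-0.0902, -0.9959, 0.0061], [-0.9698, 0.0865, -0.2283], [0.2268, -0.0265, -0.9736]], 't': [35.1885, 614.9936, 951.0811]}
wrist {'fov_y': 69.87663456415956, 'cx': 317.9101042474356, 'cy': 199.92516748667197, 'T_tool_cam': [[1.0, -0.0005, 0.0007, -0.5307], [0.0003, 0.9572, 0.2893, -81.294], [-0.0008, -0.2893, 0.9572, 21.7047], [0.0, 0.0, 0.0, 1.0]]}
```

View pics/scene0.png

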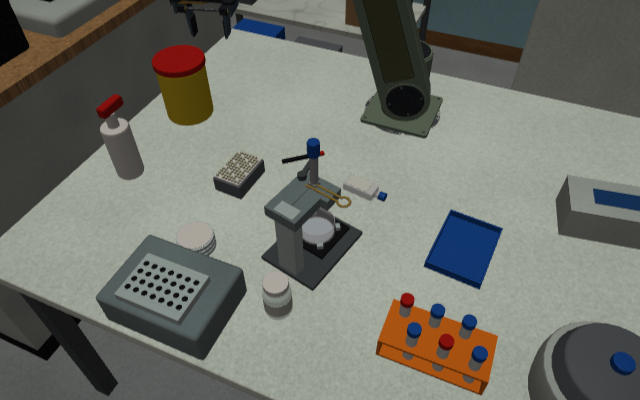

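View pics/top0.png

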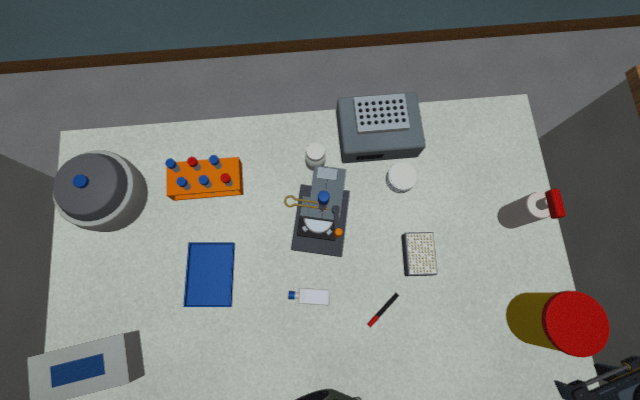

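View pics/wrist0.png

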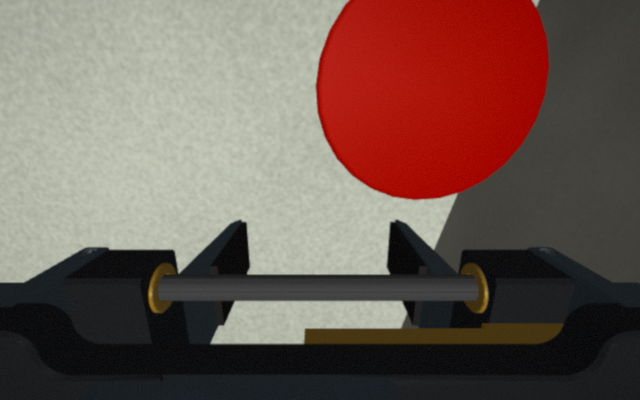

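```bash
cat > h.py <<'E'
from workcell import telemetry, imaging
import cv2,numpy as np
from scipy.spatial.transform import Rotation as Ro
def grab(n,save=None):
    s=telemetry.state(); f=imaging.grab_frame(n); p=f["pixels"]
    F=p.shape[0]/2/np.tan(np.radians(f["fov_y"]/2))
    K=np.array([[F,0,f["cx"]],[0,F,f["cy"]],[0,0,1]])
    if "R" in f: R,t=np.array(f["R"]),np.array(f["t"])
    else:
        T=np.eye(4);T[:3,:3]=Ro.from_euler("xyz",s["ee_rot"],degrees=True).as_matrix();T[:3,3]=s["ee_pos"]
        M=np.linalg.inv(T@np.array(f["T_tool_cam"]));R,t=M[:3,:3],M[:3,3]
    if save: cv2.imwrite("pics/"+save,p[:,:,::-1])
    return dict(p=p,K=K,R=R,t=t,s=s)
def proj(c,X):
    q=c["K"]@(c["R"]@np.array(X,float)+c["t"]); return q[:2]/q[2]
def ray(c,uv):
    d=c["R"].T@np.linalg.inv(c["K"])@np.array([uv[0],uv[1],1.]); o=-c["R"].T@c["t"]; return o,d/np.linalg.norm(d)
def onz(c,uv,z):
    o,d=ray(c,uv); return o+d*(z-o[2])/d[2]
def tri(*cu):
    A=np.zeros((3,3));b=np.zeros(3)
    for c,uv in cu:
        o,d=ray(c,uv);P=np.eye(3)-np.outer(d,d);A+=P;b+=P@o
    X=np.linalg.solve(A,b); return X,[np.round(proj(c,X)-uv,1) for c,uv in cu]
def mask(c,kind):
    h=cv2.cvtColor(c["p"],cv2.COLOR_RGB2HSV)
    lo,hi={"blue":((100,120,40),(125,255,255)),"orange":((8,190,120),(18,255,255)),"yellow":((14,90,70),(28,255,255)),"red":((0,150,80),(6,255,255))}[kind]
    return cv2.inRange(h,lo,hi)
def blobs(m,mn=15):
    n,l,st,ce=cv2.connectedComponentsWithStats(m)
    return [(st[i].tolist(),np.round(ce[i],1).tolist()) for i in range(1,n) if st[i][4]>=mn],l
E
python3 - <<'E'
from h import *
for n in ["scene","top"]:
    c=grab(n)
    for k in ["blue","orange","yellow","red"]:
        print(n,k,[b for b in blobs(mask(c,k))[0]])
    x0,y0=(240,110) if n=="scene" else (260,150)
    cv2.imwrite(f"pics/{n}_crop.png",cv2.resize(c["p"][y0:y0+180 if n=="scene" else y0+120,x0:x0+160][:,:,::-1],None,fx=4 if n=="top" else 3.3,fy=4 if n=="top" else 3.3,interpolation=cv2.INTER_CUBIC))
E
```

```text
scene blue [([233, 18, 52, 21, 576], [260.7, 27.9]), ([307, 138, 13, 21, 241], [313.0, 148.0]), ([593, 189, 47, 21, 637], [616.7, 199.1]), ([378, 192, 9, 9, 59], [381.9, 195.8]), ([425, 210, 77, 79, 3707], [463.4, 248.3]), ([431, 304, 14, 15, 166], [437.3, 310.7]), ([462, 315, 15, 15, 174], [468.9, 321.9]), ([407, 323, 14, 15, 169], [413.9, 329.8]), ([472, 346, 16, 17, 198], [479.3, 353.7]), ([610, 352, 26, 23, 448], [622.5, 362.9])]
scene orange [([378, 300, 120, 93, 4783], [436.0, 346.6])]
scene yellow [([0, 0, 139, 93, 2670], [51.9, 46.1]), ([156, 68, 57, 57, 2216], [186.2, 97.8]), ([305, 184, 46, 23, 189], [329.9, 194.7])]
scene red [([152, 45, 52, 28, 1154], [177.5, 58.5]), ([96, 94, 25, 18, 172], [107.8, 102.5]), ([400, 293, 14, 12, 124], [407.1, 298.6]), ([440, 334, 14, 13, 151], [446.5, 340.0])]
top blue [([209, 155, 10, 10, 68], [213.6, 159.6]), ([166, 159, 10, 10, 71], [170.4, 163.2]), ([73, 174, 16, 14, 170], [80.1, 180.8]), ([199, 175, 9, 10, 69], [203.2, 179.8]), ([177, 177, 10, 10, 72], [181.3, 181.6]), ([318, 191, 12, 14, 134], [323.2, 197.3]), ([184, 243, 50, 64, 2974], [208.9, 274.7]), ([289, 291, 5, 8, 37], [290.9, 294.8]), ([51, 354, 53, 33, 1069], [76.9, 370.2])]
top orange [([167, 158, 74, 42, 1999], [204.5, 179.6]), ([335, 228, 7, 8, 42], [338.0, 231.5])]
top yellow [([635, 65, 5, 15, 46], [637.6, 70.4]), ([166, 157, 77, 44, 2044], [204.8, 179.9]), ([285, 195, 34, 14, 127], [300.5, 202.4]), ([335, 228, 7, 8, 43], [338.0, 231.6]), ([506, 293, 54, 58, 1794], [528.7, 318.1])]
top red [([187, 157, 10, 10, 63], [191.6, 161.1]), ([221, 173, 9, 10, 63], [224.8, 177.7]), ([550, 189, 16, 28, 263], [557.6, 202.4]), ([545, 291, 65, 66, 3241], [577.0, 323.5]), ([368, 315, 11, 12, 53], [372.8, 320.2])]
```

View pics/scene_crop.png

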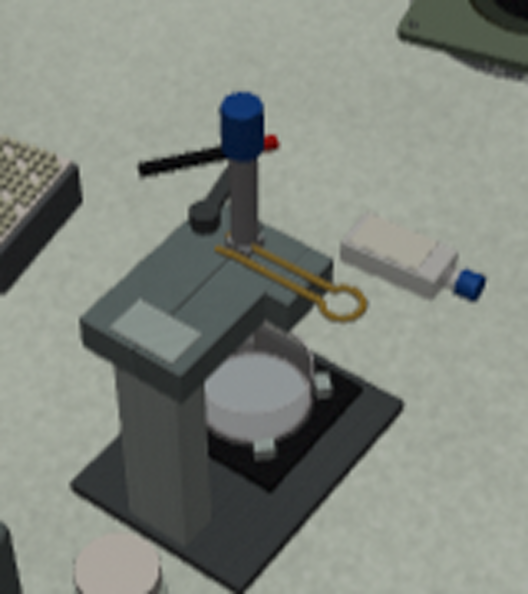

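View pics/top_crop.png

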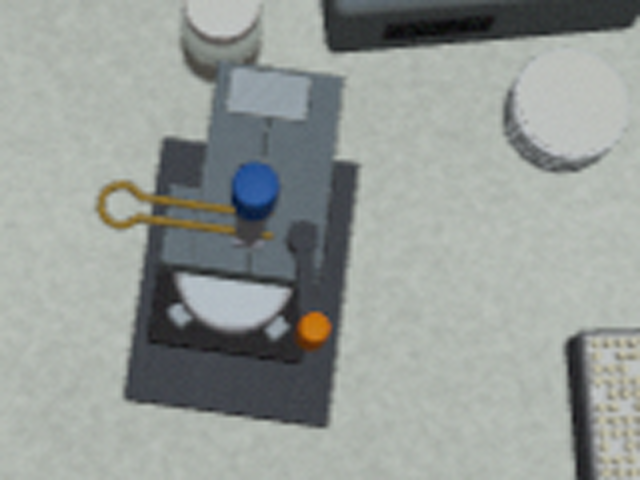

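Run:
```python
from h import *
S=grab("scene");T=grab("top")
np.set_printoptions(precision=1,suppress=True)
print("knob",tri((S,(313,148)),(T,(323.2,197.3))))
print("loop",tri((S,(343.9,201.5)),(T,(290,200.8))), onz(T,(290,200.8),202.5),onz(S,(343.9,201.5),202.5))
print("lockknob",onz(T,(338,231.5),233))
for c,n in((S,"scene"),(T,"top")):
    m=mask(c,"blue");_,l=blobs(m)
    p=(463,248) if n=="scene" else (209,275)
    mm=(l==l[p[1],p[0]]).astype(np.uint8)
    cn=cv2.findContours(mm,cv2.RETR_EXTERNAL,cv2.CHAIN_APPROX_NONE)[0][0]
    a=cv2.approxPolyDP(cn,5,True)[:,0]
    print(n,[(x.tolist(),onz(c,x,22)) for x in a])
    P=np.array([onz(c,x,22)[:2] for x in cn[:,0]],np.float32); print(cv2.minAreaRect(P))
m=mask(T,"yellow")[195:210,280:330]
```

```text
knob (array([581.4, -38.4, 300.2]), [array([0.5, 0.1]), array([ 0.4, -0.2])])
loop (array([604.9,  37.9, 202.1]), [array([0.3, 0. ]), array([ 0.2, -0.1])]) [604.6  38.5 202.5] [605.5  37.4 202.5]
lockknob [514.  -67.6 233. ]
scene [([450, 210], array([372.5, 231.7,  22. ])), ([425, 266], array([560.2, 219.3,  22. ])), ([479, 288], array([571.1, 341.4,  22. ])), ([501, 228], array([382.2, 356.8,  22. ]))]
((470.8656005859375, 286.51214599609375), (128.64178466796875, 192.3159942626953), 84.65959167480469)
top [([189, 243], array([552. , 343.1,  22. ])), ([184, 306], array([378.2, 359. ,  22. ])), ([230, 306], array([366.8, 232.8,  22. ])), ([233, 243], array([540.7, 217.5,  22. ]))]
((459.48260498046875, 288.226318359375), (130.80685424804688, 174.6273956298828), 84.81407928466797)
```

Call:
jog_arm:
  series:
    - [[0,10,40],[0,0,0.1],1]
    - [[20,40,70],[0,0,0.22],1]
    - [[45,72,90],[0,0,0.34],1]
    - [[70,104,100],[0,0,0.46],1]
    - [[95,137,110],[0,0,0.58],1]

```text
time_s: 0.77
ee_pos: [238.1, -424.7, 513.8]
ee_rot: [180.0, -0.1, -41.6]
force: [0.9, -0.4, 0.7]
gripper_width: 91.2
```

Call:
jog_arm:
  series:
    - [[25,33,5],[0,0,0.12],1]
    - [[50,66,10],[0,0,0.24],1]
    - [[75,98,15],[0,0,0.36],1]
    - [[100,130,20],[0,0,0.48],1]
    - [[125,162,25],[0,0,0.5],1]

```text
time_s: 1.18
ee_pos: [363.6, -260.7, 539.3]
ee_rot: [179.9, -0.2, -12.7]
force: [0.2, -0.7, -0.4]
gripper_width: 91.5
```

Call:
jog_arm:
  series:
    - [[25,33,0],[0,0,0],0.7]
    - [[50,66,0],[0,0,0],0.6]
    - [[75,98,0],[0,0,0],0.6]
    - [[100,130,0],[0,0,0],0.6]
    - [[125,162,0],[0,0,0],0.6]

```text
time_s: 1.6
ee_pos: [489.3, -96.6, 539.5]
ee_rot: [179.9, -0.2, -12.7]
force: [-0.2, -0.7, -0.4]
gripper_width: 60.6
```

Good tracking. Next stop: above the loop.

Call:
jog_arm:
  series:
    - [[29,33,0],[0,0,0],0.6]
    - [[58,67,0],[0,0,0],0.6]
    - [[87,101,0],[0,0,0],0.6]
    - [[115,134,0],[0,0,0],0.6]
    - [[115,134,0],[0,0,0],0.6]

```text
time_s: 2.02
ee_pos: [607.1, 41.6, 538.0]
ee_rot: [-179.9, -0.2, -12.4]
force: [-0.9, -1.2, -0.8]
gripper_width: 54.5
```

Run:
```python
from h import *
c=grab("wrist","w1.png");print(c["s"]["ee_pos"],c["s"]["ee_rot"])
for k in ["blue","orange","yellow"]: print(k,blobs(mask(c,k),40)[0])
```

```text
[607.10613549  41.59210457 538.00178166] [-1.79930945e+02 -1.62740475e-01 -1.24193976e+01]
blue [([124, 0, 133, 80, 8683], [190.5, 36.0]), ([187, 174, 13, 10, 112], [192.7, 178.4]), ([292, 301, 30, 28, 740], [307.3, 314.0])]
orange [([337, 0, 82, 61, 3400], [377.8, 27.1])]
yellow [([337, 0, 83, 63, 3473], [377.7, 27.7]), ([303, 180, 27, 85, 702], [316.3, 215.1]), ([211, 267, 15, 46, 308], [216.0, 292.5]), ([416, 269, 9, 44, 204], [421.1, 292.5]), ([319, 329, 62, 1, 62], [349.5, 329.0])]
```

View pics/w1.png

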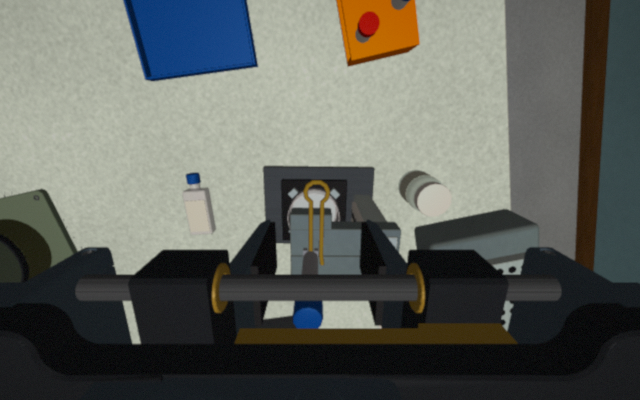

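Run:
```python
from h import *
c=grab("wrist")
np.set_printoptions(precision=1,suppress=True)
m=mask(c,"yellow");_,l=blobs(m,40)
ys,xs=np.nonzero(l==l[200:230,303:330][l[200:230,303:330]>0][0])
P=np.array([onz(c,(x,y),202.5)[:2] for x,y in zip(xs,ys)])
a=np.radians(-12.4);u=np.array([-np.sin(a),np.cos(a)]);v=np.array([np.cos(a),np.sin(a)])
k=np.array([581.4,-38.4])
s=(P-k)@u;w=(P-k)@v
print("along",s.min(),s.max())
lp=s>s.max()-26
print("loop across",w[lp].min(),w[lp].max(), "all",w.min(),w.max())
for i in range(0,95,8):
    q=(s>=i)&(s<i+8)
    if q.any(): ww=np.sort(w[q]); print(i,ww[ww<ww.mean()].mean(),ww[ww>=ww.mean()].mean())
ctr=k+u*(s.max()-15.5)+v*(w[lp].min()+w[lp].max())/2; print("loop",ctr)
# head edges
cv2.imwrite("pics/w1c.png",cv2.resize(c["p"][150:340,240:410][:,:,::-1],None,fx=3.1,fy=3.1,interpolation=cv2.INTER_CUBIC))
```

```text
along -11.221513272715093 95.33833755866769
loop across -9.120302907774954 20.383492133800477 all -9.120302907774954 20.383492133800477
0 -1.1970062532359844 10.889930114112786
8 -1.1575588751471264 10.871448502293987
16 -1.0964376463954464 11.325065566233953
24 -1.0361175960749827 11.766670445754606
32 -0.9765830739066272 11.996909063065807
40 -0.9129674635138406 11.969666493396371
48 -0.7332723696726616 12.058379401607315
56 -0.5095498147832932 12.422945057432578
64 -1.5507635496204726 13.207165917272999
72 -5.637880306920506 17.53310611704478
80 -5.626922211845321 17.6365023508941
88 0.5202638559480711 11.628279632159723
loop [604.   38.4]
```

View pics/w1c.png

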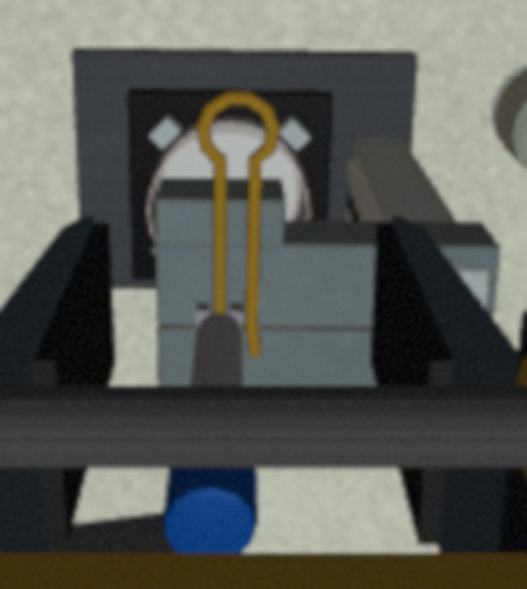

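Call:
jog_arm:
  series:
    - [[-2.6,-1.6,-35],[0,0,-0.005],0.55]
    - [[-2.6,-1.6,-70],[0,0,-0.005],0.55]
    - [[-2.6,-1.6,-105],[0,0,-0.005],0.55]
    - [[-2.6,-1.6,-120],[0,0,-0.005],0.55]
    - [[-2.6,-1.6,-120],[0,0,-0.005],0.55]

```text
time_s: 2.53
ee_pos: [601.2, 36.1, 414.1]
ee_rot: [179.7, 0.4, -12.8]
force: [-1.7, -0.3, 0.3]
gripper_width: 50.3
```

Run:
```python
from h import *
c=grab("wrist","w2.png");print(c["s"]["ee_pos"],c["s"]["ee_rot"])
np.set_printoptions(precision=1,suppress=True)
m=mask(c,"yellow");b,l=blobs(m,40);print(b)
a=np.radians(-12.7);u=np.array([-np.sin(a),np.cos(a)]);v=np.array([np.cos(a),np.sin(a)])
k=np.array([581.4,-38.4])
i=[l[int(y):int(y)+1] for y in []]
big=max([x for x in b if 250<x[1][0]<400 and x[0][3]>20],key=lambda x:x[0][4])
x0,y0,w_,h_,_=big[0]
ys,xs=np.nonzero(m[y0:y0+h_,x0:x0+w_]);xs+=x0;ys+=y0
P=np.array([onz(c,(x,y),202.5)[:2] for x,y in zip(xs,ys)])
s=(P-k)@u;w=(P-k)@v;lp=s>s.max()-26
print(s.max(),w[lp].min(),w[lp].max(),k+u*(s.max()-15.5)+v*(w[lp].min()+w[lp].max())/2)
```

```text
[601.24041544  36.12580065 414.11970794] [179.73158255   0.41662479 -12.84473833]
[([359, 0, 111, 36, 2031], [401.1, 10.7]), ([305, 207, 42, 68, 1002], [325.0, 238.2]), ([219, 268, 10, 45, 247], [223.0, 292.1]), ([408, 270, 9, 43, 193], [413.3, 292.9]), ([313, 300, 6, 16, 89], [315.6, 307.3]), ([329, 300, 7, 29, 170], [331.7, 314.2])]
95.57581393628784 -8.652617129950032 20.5988825101013 [604.8  38.4]
```

View pics/w2.png

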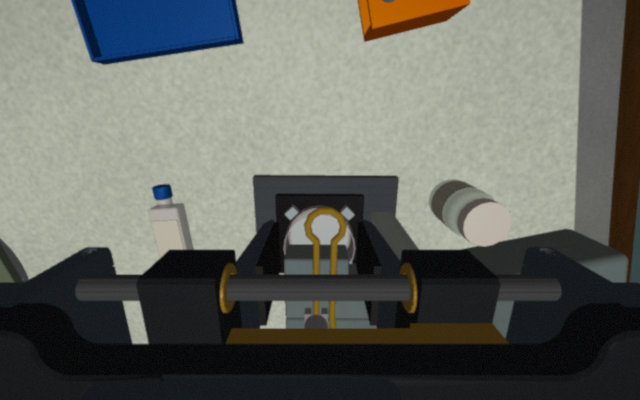

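Call:
jog_arm:
  series:
    - [[3.5,4,-15],[0,0,0],0.55]
    - [[3.5,4,-30],[0,0,0],0.55]
    - [[3.5,4,-39.5],[0,0,0],0.55]
    - [[3.5,4,-39.5],[0,0,0],0.55]
    - [[3.5,4,-39.5],[0,0,0],0.45]
  squeeze: 15

```text
time_s: 3.0
ee_pos: [605.6, 39.8, 378.8]
ee_rot: [179.8, 0.0, -12.9]
force: [1.1, -0.4, 0.4]
gripper_width: 45.9
```

Call:
jog_arm:
  series:
    - [[0,0,0],[0,0,0],0.3]
    - [[0,0,0],[0,0,0],0.2]
    - [[0,0,0],[0,0,0],0.2]
    - [[0,0,0],[0,0,0],0.2]
    - [[0,0,0],[0,0,0],0.2]
  squeeze: 15

```text
time_s: 3.42
ee_pos: [605.7, 39.9, 379.2]
ee_rot: [179.9, -0.0, -12.9]
force: [-0.0, -0.3, 0.8]
gripper_width: 28.7
```

Run:
```python
from h import *
c=grab("wrist","w3.png");print(c["s"]["ee_pos"],c["s"]["ee_rot"],c["s"]["force"],c["s"]["gripper_width"],c["s"]["qvel"])
S=grab("scene");cv2.imwrite("pics/s3.png",cv2.resize(S["p"][110:260,240:400][:,:,::-1],None,fx=4,fy=4))
```

```text
[605.69730504  39.88992592 379.24210324] [ 1.79851609e+02 -2.77369124e-02 -1.28670385e+01] [-0.03026645 -0.26628051  0.80898515] 28.73864642143396 [ 0.07157084  0.19776118  0.24543108 -0.00144864 -0.03239937 -0.07938253]
```

View pics/w3.png

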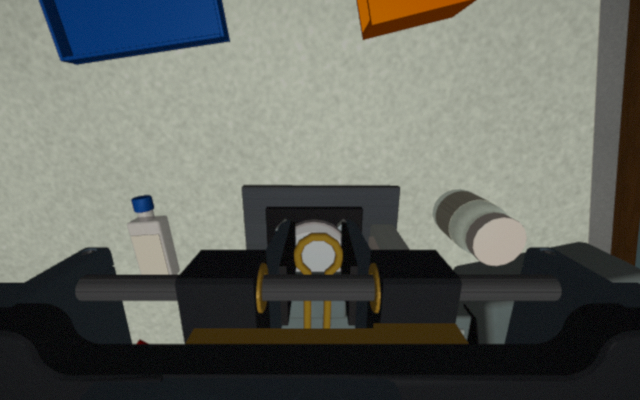

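View pics/s3.png

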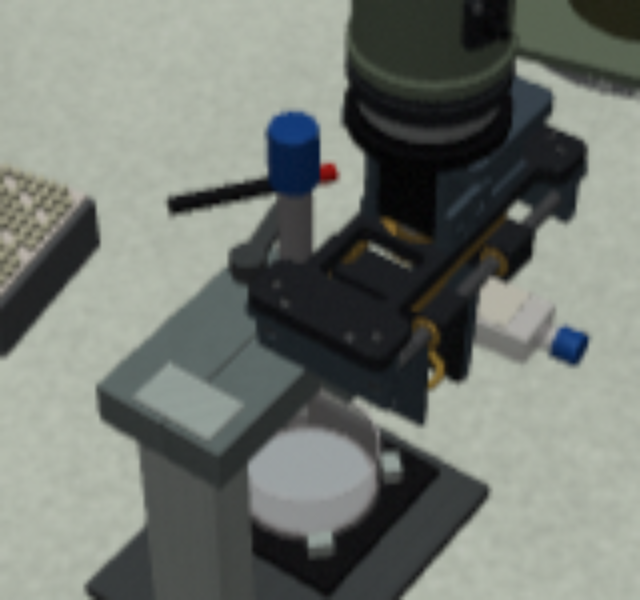

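Call:
jog_arm:
  series:
    - [[2,9,0],[0,0,0],0.2]
    - [[4.5,20,0],[0,0,0],0.2]
    - [[7.5,33,0],[0,0,0],0.2]
    - [[10.5,47,0],[0,0,0],0.2]
    - [[13.5,60,0],[0,0,0],0.2]
  squeeze: 15

```text
time_s: 3.93
ee_pos: [619.4, 101.9, 378.8]
ee_rot: [179.9, 0.0, -12.8]
force: [-0.8, -0.4, -0.1]
gripper_width: 29.1
```

Run:
```python
from h import *
c=grab("wrist","w4.png");print(c["s"]["ee_pos"],c["s"]["ee_rot"],c["s"]["force"],c["s"]["gripper_width"])
S=grab("scene");cv2.imwrite("pics/s4.png",cv2.resize(S["p"][110:260,240:400][:,:,::-1],None,fx=4,fy=4))
```

```text
[619.42984448 101.93009346 378.78396794] [ 1.79867599e+02  2.50326750e-02 -1.28272576e+01] [-0.76086506 -0.39612807 -0.12825959] 29.12532410744787
```

View pics/w4.png

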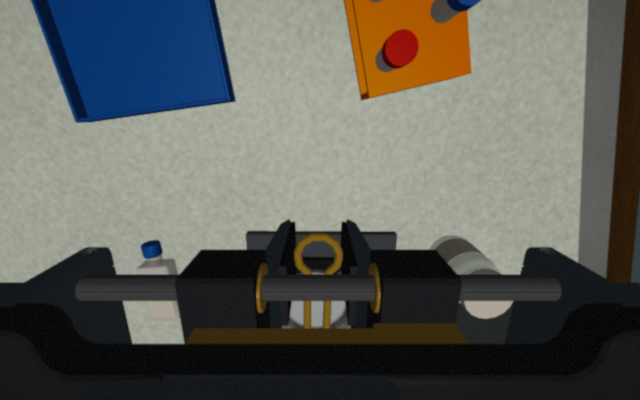

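View pics/s4.png

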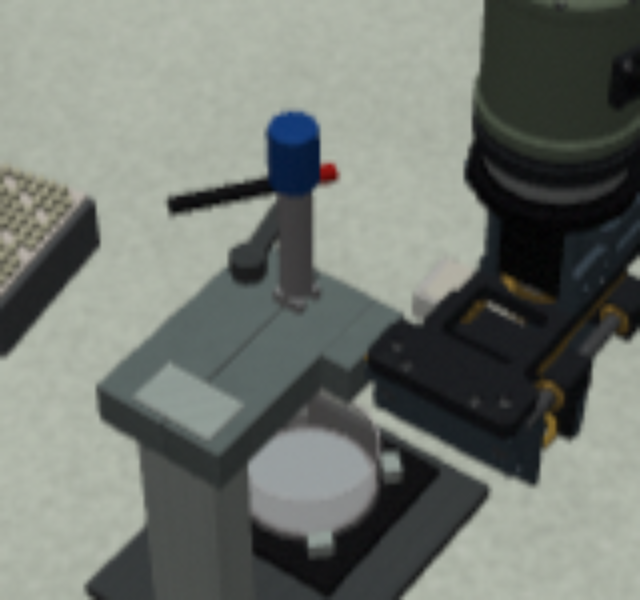

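Call:
jog_arm:
  series:
    - [[0,20,8],[0,0,0],0.2]
    - [[-8,40,15],[0,0,0.11],0.2]
    - [[-20,60,20],[0,0,0.23],0.2]
    - [[-40,80,20],[0,0,0.35],0.2]
    - [[-60,100,20],[0,0,0.47],0.2]

```text
time_s: 4.45
ee_pos: [559.3, 204.4, 398.8]
ee_rot: [-179.9, -0.0, 14.5]
force: [0.4, 1.1, 0.0]
gripper_width: 28.9
```

Call:
jog_arm:
  series:
    - [[-15,15,0],[0,0,0.12],0.2]
    - [[-30,30,0],[0,0,0.24],0.2]
    - [[-50,45,0],[0,0,0.36],0.2]
    - [[-70,60,0],[0,0,0.48],0.2]
    - [[-85,75,0],[0,0,0.6],0.2]

```text
time_s: 4.87
ee_pos: [472.7, 280.2, 398.7]
ee_rot: [-179.9, 0.0, 49.3]
force: [-0.5, 0.1, 0.1]
gripper_width: 28.7
```

Remaining: (-48, +10), +35.5° = 0.62 rad.

Call:
jog_arm:
  series:
    - [[-15,3,0],[0,0,0.12],0.2]
    - [[-30,6,-10],[0,0,0.24],0.2]
    - [[-48,10,-30],[0,0,0.36],0.2]
    - [[-48,10,-50],[0,0,0.48],0.2]
    - [[-48,10,-70],[0,0,0.6],0.2]

```text
time_s: 5.28
ee_pos: [423.5, 290.5, 328.4]
ee_rot: [-180.0, 0.0, 84.1]
force: [0.5, 0.5, 0.2]
gripper_width: 29.1
```

Run:
```python
from h import *
c=grab("wrist","w5.png");print(c["s"]["ee_pos"],c["s"]["ee_rot"],c["s"]["force"],c["s"]["gripper_width"])
S=grab("scene","s5.png")
```

```text
[423.49749899 290.53854811 328.40346711] [-1.79958709e+02  2.38153556e-02  8.41189329e+01] [0.49698122 0.54325231 0.15050937] 29.13052976717578
```

View pics/w5.png

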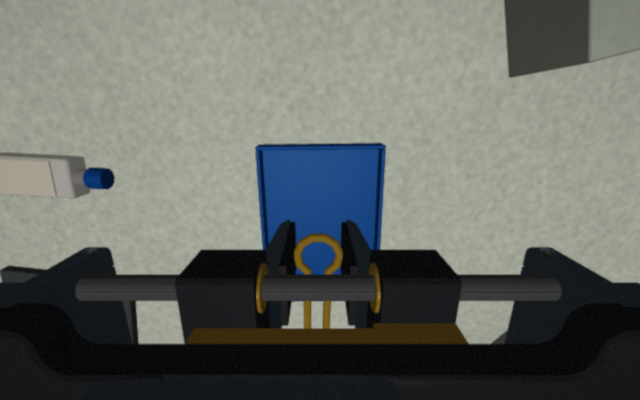

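View pics/s5.png

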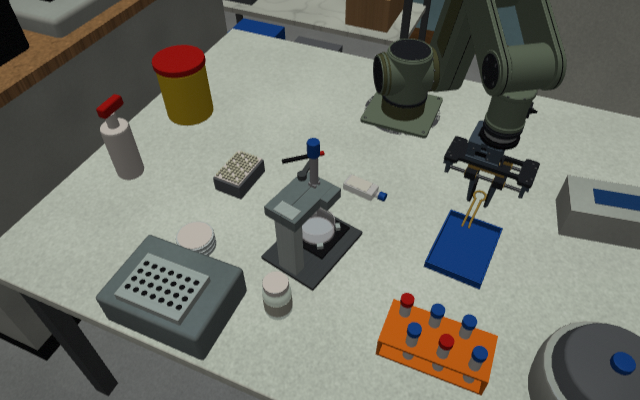

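Run:
```python
from h import *
c=grab("wrist")
for p in [(258,146),(383,146),(263,235),(381,240)]: print(p,onz(c,p,22).round(1))
```

```text
(258, 146) [362.5 236.   22. ]
(383, 146) [375.8 357.2  22. ]
(263, 235) [455.9 225.5  22. ]
(381, 240) [475.2 350.5  22. ]
```

Call:
jog_arm:
  series:
    - [[0,0,-30],[0,0,0],0.2]
    - [[0,0,-60],[0,0,0],0.2]
    - [[0,0,-90],[0,0,0],0.2]
    - [[0,0,-110],[0,0,0],0.2]
    - [[0,0,-120],[0,0,0],0.2]

```text
time_s: 5.85
ee_pos: [424.4, 290.2, 206.6]
ee_rot: [-179.7, 0.2, 83.4]
force: [0.3, -0.3, -0.6]
gripper_width: 28.6
```

Call:
jog_arm:
  series:
    - [[0,0,-6],[0,0,0],0.2]
    - [[0,0,-8],[0,0,0],0.2]
    - [[0,0,-8],[0,0,0],0.2]
    - [[0,0,-8],[0,0,0],0.4]
    - [[0,0,-8],[0,0,0],0.48]

```text
time_s: 6.27
ee_pos: [424.9, 290.5, 199.9]
ee_rot: [-179.8, 0.1, 83.4]
force: [-0.1, 0.3, 0.2]
gripper_width: 39.5
```

Released; go up and check.

Call:
jog_arm:
  series:
    - [[0,0,0],[0,0,0],0.5]
    - [[0,0,10],[0,0,0],0.5]
    - [[0,0,40],[0,0,0],0.5]
    - [[0,0,80],[0,0,0],0.5]
    - [[0,0,120],[0,0,0],0.5]

```text
time_s: 6.68
ee_pos: [424.5, 290.2, 321.8]
ee_rot: [-179.8, 0.2, 83.4]
force: [0.6, 1.1, 0.4]
gripper_width: 45.3
```

Run:
```python
from h import *
T=grab("top","t6.png");cv2.imwrite("pics/t6.png",cv2.resize(T["p"][220:330,150:350][:,:,::-1],None,fx=4,fy=4))
c=grab("wrist","w6.png");print(c["s"]["ee_pos"],c["s"]["gripper_width"])
```

```text
[426.41300314 291.46889888 330.25746483] 45.726099229017954
```

View pics/w6.png

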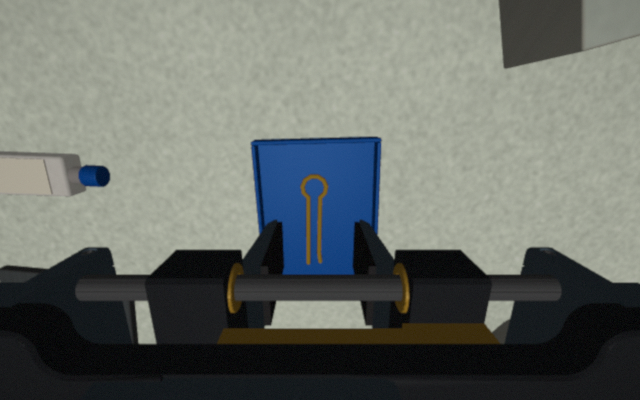

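View pics/t6.png

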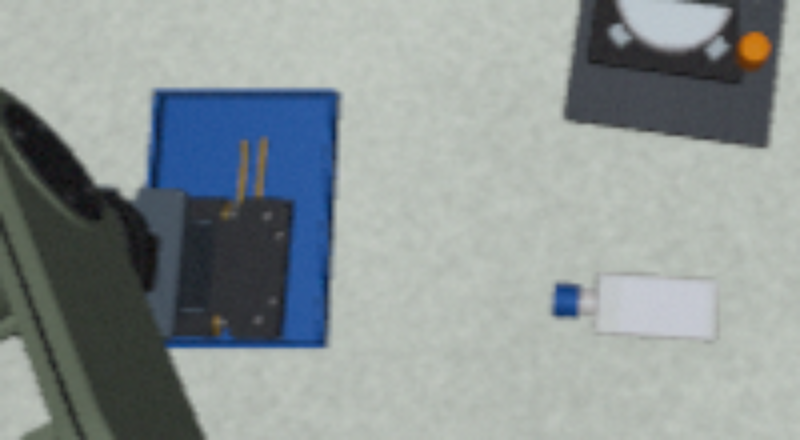

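Call:
jog_arm:
  series:
    - [[0,0,38],[0,0,-0.12],0.55]
    - [[8,-15,72],[0,0,-0.24],0.55]
    - [[18,-35,105],[0,0,-0.36],0.55]
    - [[28,-56,138],[0,0,-0.48],0.55]
    - [[40,-80,165],[0,0,-0.6],0.55]

```text
time_s: 7.2
ee_pos: [465.8, 210.7, 495.7]
ee_rot: [179.4, -0.6, 48.7]
force: [1.2, 0.6, -0.0]
gripper_width: 49.8
```

Call:
jog_arm:
  series:
    - [[12,-28,15],[0,0,-0.12],0.55]
    - [[24,-56,30],[0,0,-0.24],0.55]
    - [[36,-85,45],[0,0,-0.36],0.55]
    - [[50,-114,50],[0,0,-0.48],0.55]
    - [[64,-142,50],[0,0,-0.6],0.55]

```text
time_s: 7.62
ee_pos: [529.6, 67.1, 548.2]
ee_rot: [179.4, -0.9, 14.0]
force: [-0.0, -0.7, -0.3]
gripper_width: 50.2
```

Call:
jog_arm:
  series:
    - [[14,-28,0],[0,0,-0.12],0.55]
    - [[28,-56,0],[0,0,-0.24],0.55]
    - [[40,-80,0],[0,0,-0.36],0.55]
    - [[51,-105,0],[0,0,-0.466],0.55]
    - [[51,-105,0],[0,0,-0.466],0.55]

```text
time_s: 8.03
ee_pos: [581.8, -41.6, 547.6]
ee_rot: [179.3, -0.9, -13.1]
force: [-0.9, 0.6, -0.9]
gripper_width: 49.7
```

Run:
```python
from h import *
np.set_printoptions(precision=1,suppress=True)
c=grab("wrist","w7.png");print(c["s"]["ee_pos"],c["s"]["ee_rot"],c["s"]["gripper_width"])
b,_=blobs(mask(c,"blue"),100);print(b)
```

```text
[581.8 -41.6 547.6] [179.3  -0.9 -13.1] 49.74296543634926
[([131, 0, 121, 19, 1338], [176.7, 6.2]), ([181, 121, 13, 10, 119], [187.1, 125.4]), ([296, 189, 32, 40, 1003], [311.5, 208.7])]
```

View pics/w7.png

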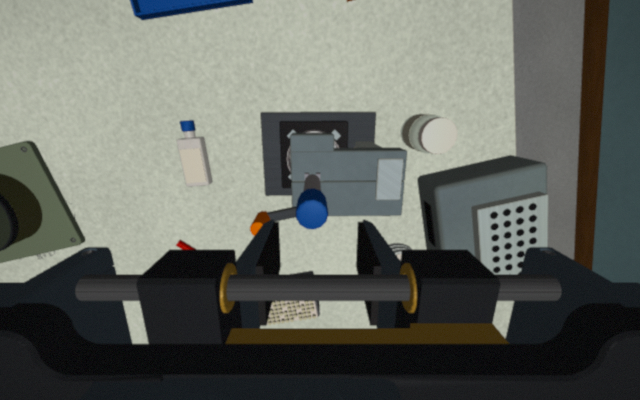

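Run:
```python
from h import *
np.set_printoptions(precision=1,suppress=True)
c=grab("wrist");print(c["s"]["ee_pos"],c["s"]["ee_rot"])
for v in (213,214): print(onz(c,(312,v),318),onz(c,(312,v),300))
print(proj(c,(581,-38.4,318)),proj(c,(594,-41.3,318)),proj(c,(584,-25,318)),proj(c,(578,-51,318)))
S=grab("scene");b,_=blobs(mask(S,"blue"),100);print([x for x in b if 300<x[1][0]<325])
o=blobs(mask(c,"orange"),30)[0];print(o,onz(c,o[0][1],240))
cv2.imwrite("pics/w7c.png",cv2.resize(c["p"][90:260,240:420][:,:,::-1],None,fx=3.3,fy=3.3,interpolation=cv2.INTER_CUBIC))
```

```text
[581.  -39.8 547.7] [179.4  -0.8 -12.9]
[580.2 -33.2 318. ] [578.6 -39.6 300. ]
[580. -34. 318.] [578.4 -40.4 300. ]
[314.5 218.9] [331.7 218.7] [314.4 202. ] [314.5 234.3]
[([307, 138, 13, 21, 241], [313.0, 148.0])]
[([252, 224, 10, 12, 69], [256.0, 228.3])] [510.6 -64.1 240. ]
```

View pics/w7c.png

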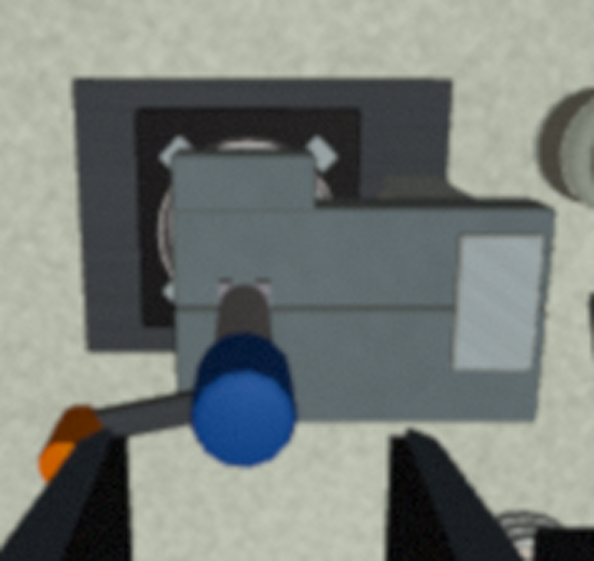

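```bash
cat >> h.py <<'E'
def level(s,yaw):
    R=Ro.from_euler("xyz",s["ee_rot"],degrees=True); D=Ro.from_euler("xyz",[180,0,yaw],degrees=True)
    return (D*R.inv()).as_rotvec().round(4), (np.array(s["ee_pos"])+R.as_matrix()[:,2]*172).round(1)
E
python3 -c "
from h import *
print(level(telemetry.state(),-12.7))"
```

```text
(array([ 0.0128,  0.0116, -0.0003]), array([582.2, -39.9, 376.3]))
```

Call:
jog_arm:
  series:
    - [[0,1.8,-5],[0.013,0.012,0],0.55]
    - [[0,1.8,-25],[0.013,0.012,0],0.55]
    - [[0,1.8,-50],[0.013,0.012,0],0.55]
    - [[0,1.8,-70],[0.013,0.012,0],0.55]
    - [[0,1.8,-71],[0.013,0.012,0],0.55]

```text
time_s: 8.6
ee_pos: [579.0, -34.5, 473.2]
ee_rot: [180.0, 0.5, -12.6]
force: [-1.1, 0.9, -0.6]
gripper_width: 50.2
```

```bash
python3 -c "
from h import *
c=grab('wrist','w8.png');s=c['s']
print(s['ee_pos'],level(s,-12.7),s['force'])"
```

```text
[579.00917136 -34.52845188 473.17177007] (array([-0.0018, -0.0092, -0.0026]), array([577.4, -34.2, 301.2])) [-1.05826822  0.86702173 -0.63515112]
```

View pics/w8.png

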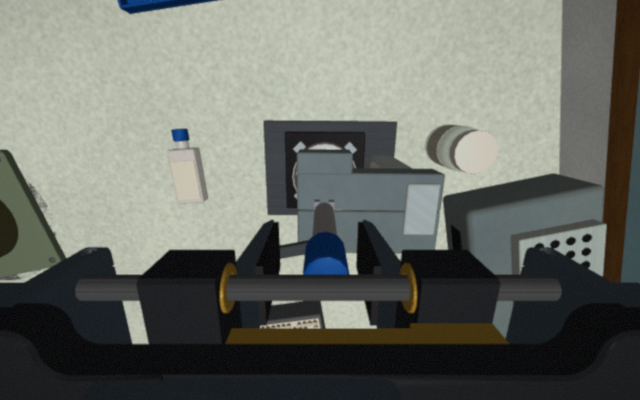

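Call:
jog_arm:
  series:
    - [[1,-2.5,2],[0,-0.005,0],0.55]
    - [[1,-2.5,2],[0,-0.005,0],0.55]
    - [[1,-2.5,2],[0,-0.005,0],0.55]
    - [[1,-2.5,2],[0,-0.005,0],0.55]
    - [[1,-2.5,2],[0,-0.005,0],0.55]

```text
time_s: 9.07
ee_pos: [580.5, -37.2, 478.1]
ee_rot: [-179.9, -0.0, -12.6]
force: [0.1, -0.4, -0.4]
gripper_width: 49.9
```

```bash
python3 -c "
from h import *
s=telemetry.state()
print(s['ee_pos'],level(s,-12.7),s['force'])"
```

```text
[580.46686615 -37.16168918 478.14165536] (array([-0.0013,  0.0008, -0.0023]), array([580.6, -36.9, 306.1])) [ 0.06220373 -0.41633256 -0.43208102]
```

Call:
jog_arm:
  series:
    - [[0,-1,0],[0,0,0],0.35]
    - [[0,-1,0],[0,0,0],0.2]
    - [[0,-1,0],[0,0,0],0.2]
    - [[0,-1,0],[0,0,0],0.2]
    - [[0,-1,0],[0,0,0],0.2]
  squeeze: 25

```text
time_s: 9.48
ee_pos: [580.7, -38.3, 478.2]
ee_rot: [-179.9, -0.1, -12.6]
force: [0.7, -0.4, -0.1]
gripper_width: 25.9
```

```bash
python3 -c "
from h import *
s=telemetry.state()
print(s['ee_pos'],level(s,-12.7),s['force'],s['torque'],s['gripper_width'])"
```

```text
[580.690226   -38.28953331 478.20366093] (array([-0.0011,  0.0017, -0.0022]), array([581. , -38.1, 306.2])) [ 0.71904583 -0.41266134 -0.09657699] [-0.0795174  -0.30741441  0.02124742] 25.913289306581838
```

Call:
jog_arm:
  series:
    - [[0,0,-6],[0,0,0],0.2]
    - [[0,0,-14],[0,0,0],0.2]
    - [[0,0,-22],[0,0,0],0.2]
    - [[0,0,-30],[0,0,0],0.2]
    - [[0,0,-38],[0,0,0],0.2]

```text
time_s: 9.9
ee_pos: [580.7, -38.3, 439.3]
ee_rot: [-179.9, -0.1, -12.6]
force: [-0.5, -0.5, 4.2]
gripper_width: 25.5
```

Call:
jog_arm:
  series:
    - [[0,0,-1],[0,0,0],0.2]
    - [[0,0,-2],[0,0,0],0.2]
    - [[0,0,-3],[0,0,0],0.2]
    - [[0,0,-4],[0,0,0],0.2]
    - [[0,0,-5],[0,0,0],0.2]

```text
time_s: 10.32
ee_pos: [580.6, -38.3, 434.5]
ee_rot: [-179.9, -0.1, -12.6]
force: [-0.3, -0.2, 4.2]
gripper_width: 25.2
```

```bash
python3 -c "
from h import *
s=telemetry.state()
print(s['ee_pos'],level(s,-12.7),s['force'],s['torque'],s['gripper_width'])
S=grab('scene');cv2.imwrite('pics/s9.png',cv2.resize(S['p'][110:260,240:400][:,:,::-1],None,fx=4,fy=4,interpolation=cv2.INTER_CUBIC))
T=grab('top');cv2.imwrite('pics/t9.png',cv2.resize(T['p'][150:270,260:420][:,:,::-1],None,fx=4,fy=4,interpolation=cv2.INTER_CUBIC))
"
```

```text
[580.63687714 -38.29062238 434.51382202] (array([-0.001 ,  0.0021, -0.0022]), array([581. , -38.1, 262.5])) [-0.26703263 -0.19872526  4.17749432] [-0.01256248  0.05623624 -0.01980834] 25.23428552667408
```

View pics/s9.png

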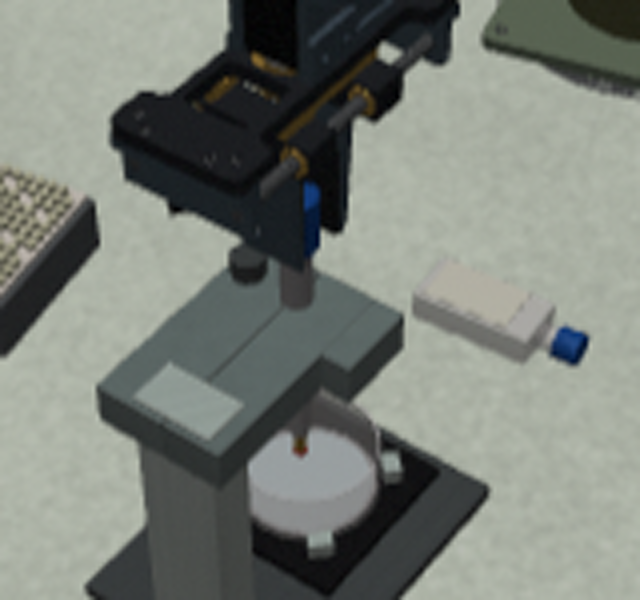

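Call:
jog_arm:
  series:
    - [[0,0,-1],[0,0,0],0.2]
    - [[0,0,-2],[0,0,0],0.2]
    - [[0,0,-3],[0,0,0],0.2]
    - [[0,0,-4],[0,0,0],0.2]
    - [[0,0,-5],[0,0,0],0.2]

```text
time_s: 10.83
ee_pos: [580.6, -38.3, 429.3]
ee_rot: [-179.9, -0.1, -12.6]
force: [-1.2, 0.2, 3.1]
gripper_width: 25.6
```

```bash
python3 -c "
from h import *
s=telemetry.state()
print(s['ee_pos'],s['force'])
S=grab('scene');cv2.imwrite('pics/s10.png',cv2.resize(S['p'][190:260,280:360][:,:,::-1],None,fx=8,fy=8,interpolation=cv2.INTER_CUBIC))
"
```

```text
[580.63814462 -38.30447535 429.25369051] [-1.22074027  0.2460715   3.12929533]
```

View pics/s10.png

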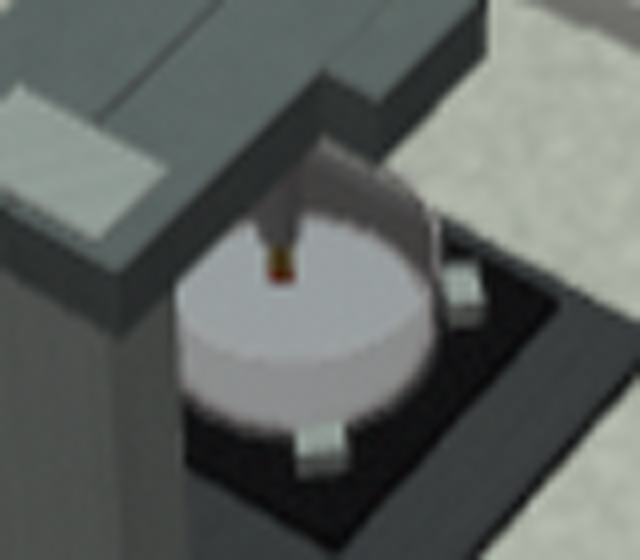

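Call:
jog_arm:
  series:
    - [[0,0,-0.8],[0,0,0],0.2]
    - [[0,0,-1.6],[0,0,0],0.2]
    - [[0,0,-2.4],[0,0,0],0.2]
    - [[0,0,-3.2],[0,0,0],0.2]
    - [[0,0,-4],[0,0,0],0.2]

```text
time_s: 11.3
ee_pos: [580.7, -38.3, 424.9]
ee_rot: [-179.9, -0.1, -12.6]
force: [-0.2, -0.6, 2.9]
gripper_width: 25.5
```

Call:
jog_arm:
  series:
    - [[0,0,-0.6],[0,0,0],0.2]
    - [[0,0,-1.2],[0,0,0],0.2]
    - [[0,0,-1.8],[0,0,0],0.2]
    - [[0,0,-2.4],[0,0,0],0.2]
    - [[0,0,-3],[0,0,0],0.2]

```text
time_s: 11.72
ee_pos: [580.7, -38.3, 421.8]
ee_rot: [-179.9, -0.1, -12.6]
force: [-0.6, -0.5, 4.1]
gripper_width: 25.6
```

```bash
python3 -c "
from h import *
s=telemetry.state()
print(s['ee_pos'],s['force'])
S=grab('scene');cv2.imwrite('pics/s11.png',cv2.resize(S['p'][190:260,280:360][:,:,::-1],None,fx=8,fy=8,interpolation=cv2.INTER_CUBIC))
print(proj(S,(580.6,-38.3,118-(478.2-s['ee_pos'][2]))))
"
```

```text
[580.68518828 -38.2811941  421.8463552 ] [-0.58927833 -0.54381183  4.12092015]
[315.5535219  226.54757845]
```

View pics/s11.png

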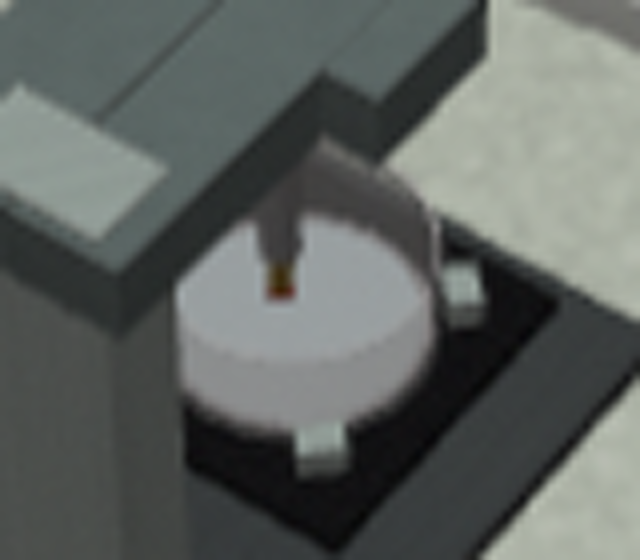

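```bash
cat >> h.py <<'E'
def tipc(S):
    r=S["p"][205:245,305:326].astype(float); w=np.clip(r[:,:,0]-r[:,:,2]-10,0,None)  # red-blue: brass+red
    w2=np.clip(r[:,:,0]-r[:,:,1]-20,0,None) # red only
    y,x=np.mgrid[205:245,305:326]
    return [round(float((w*y).sum()/w.sum()),2),round(float(w.sum())),round(float((w2*y).sum()/max(w2.sum(),1)),2),round(float(w2.sum()))]
E
python3 -c "
from h import *
for i in range(2):
  S=grab('scene');print(S['s']['ee_pos'][2],S['s']['force'][2],tipc(S))"
```

```text
421.7596339637095 2.2162688766201986 [225.0, 334, 226.0, 35]
421.7441867917194 2.511593738485029 [224.97, 335, 226.0, 33]
```

Call:
jog_arm:
  series:
    - [[0,0,-0.6],[0,0,0],0.2]
    - [[0,0,-1.2],[0,0,0],0.2]
    - [[0,0,-1.8],[0,0,0],0.2]
    - [[0,0,-2.4],[0,0,0],0.2]
    - [[0,0,-3],[0,0,0],0.2]

```text
time_s: 12.28
ee_pos: [580.7, -38.3, 418.7]
ee_rot: [-179.9, -0.1, -12.6]
force: [0.1, -0.7, 3.5]
gripper_width: 25.5
```

```bash
python3 -c "
from h import *
for i in range(2):
  S=grab('scene');print(S['s']['ee_pos'][2],S['s']['force'][2],tipc(S))"
```

```text
418.7217554826451 3.528426555205505 [225.86, 359, 226.95, 42]
418.6087197675473 2.5627914909612333 [225.93, 350, 226.93, 45]
```

Call:
jog_arm:
  series:
    - [[0,0,-0.6],[0,0,0],0.2]
    - [[0,0,-1.2],[0,0,0],0.2]
    - [[0,0,-1.8],[0,0,0],0.2]
    - [[0,0,-2.4],[0,0,0],0.2]
    - [[0,0,-3],[0,0,0],0.2]

```text
time_s: 12.8
ee_pos: [580.6, -38.3, 416.0]
ee_rot: [-179.9, -0.1, -12.6]
force: [-0.6, -0.2, 6.3]
gripper_width: 25.6
```

```bash
python3 -c "
from h import *
for i in range(2):
  S=grab('scene');print(S['s']['ee_pos'][2],S['s']['force'][2],tipc(S))"
```

```text
415.98689254612833 6.320511137736845 [226.39, 299, 227.35, 40]
415.8791236204854 5.043839907410276 [226.38, 309, 227.37, 41]
```

Call:
jog_arm:
  series:
    - [[0,0,-0.5],[0,0,0],0.2]
    - [[0,0,-1],[0,0,0],0.2]
    - [[0,0,-1.5],[0,0,0],0.2]
    - [[0,0,-2],[0,0,0],0.2]
    - [[0,0,-2.3],[0,0,0],0.2]

```text
time_s: 13.32
ee_pos: [580.5, -38.3, 414.3]
ee_rot: [-179.9, -0.1, -12.6]
force: [0.2, -0.1, 7.1]
gripper_width: 25.2
```

```bash
python3 -c "
from h import *
for i in range(2):
  S=grab('scene');print(S['s']['ee_pos'][2],S['s']['force'][2],tipc(S))
cv2.imwrite('pics/s12.png',cv2.resize(S['p'][190:260,280:360][:,:,::-1],None,fx=8,fy=8,interpolation=cv2.INTER_CUBIC))"
```

```text
414.2819486431231 7.0620094637512985 [226.6, 282, 227.3, 53]
414.2355794041284 5.9889293927463525 [226.62, 280, 227.31, 55]
```

View pics/s12.png

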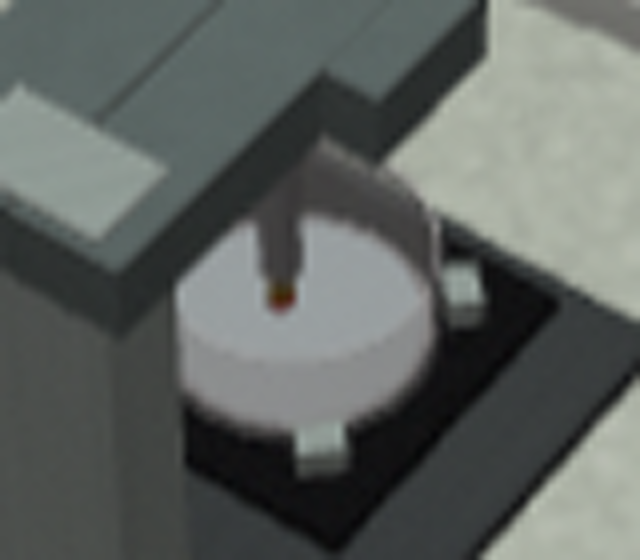

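Call:
jog_arm:
  series:
    - [[0,0,-0.4],[0,0,0],0.2]
    - [[0,0,-0.8],[0,0,0],0.2]
    - [[0,0,-0.8],[0,0,0],0.2]
    - [[0,0,-0.8],[0,0,0],0.2]
    - [[0,0,-0.8],[0,0,0],0.2]

```text
time_s: 13.83
ee_pos: [580.5, -38.3, 414.1]
ee_rot: [-179.9, -0.2, -12.6]
force: [-1.0, 0.1, 6.9]
gripper_width: 25.5
```

Call:
jog_arm:
  series:
    - [[0,0,0],[0,0,0],0.5]
    - [[0,0,0],[0,0,0],0.5]
    - [[0,0,0],[0,0,0],0.5]
    - [[0,0,0],[0,0,0],0.5]
    - [[0,0,0],[0,0,0],0.5]

```text
time_s: 14.25
ee_pos: [580.5, -38.3, 413.5]
ee_rot: [-179.9, -0.1, -12.6]
force: [0.5, 0.2, -0.8]
gripper_width: 45.5
```

```bash
python3 -c "
from h import *
for i in range(2):
  S=grab('scene');s=S['s'];print(s['ee_pos'],s['force'],s['gripper_width'],tipc(S),level(s,-12.7))"
```

```text
[580.45133174 -38.27127612 413.54902265] [ 0.46184469  0.23694204 -0.75450238] 45.498863821070394 [226.6, 278, 227.31, 54] (array([-0.0011,  0.0023, -0.0022]), array([580.9, -38.1, 241.5]))
[580.4838111  -38.27061627 413.64672412] [-0.40617494 -0.33383835 -0.01959481] 45.69139642056872 [226.61, 279, 227.3, 53] (array([-0.001 ,  0.0026, -0.0022]), array([580.9, -38.1, 241.6]))
```

Call:
jog_arm:
  series:
    - [[0,0,8],[0,0,0],0.5]
    - [[0,0,20],[0,0,0],0.5]
    - [[0,0,40],[0,0,0],0.5]
    - [[0,0,60],[0,0,0],0.5]
    - [[0,0,70],[0,0,0],0.5]

```text
time_s: 14.77
ee_pos: [580.6, -38.3, 486.9]
ee_rot: [-179.9, -0.4, -12.6]
force: [-0.0, 0.2, 0.2]
gripper_width: 45.5
```

Call:
jog_arm:
  series:
    - [[-10,-20,20],[0,0,0],0.5]
    - [[-25,-40,35],[0,0,0],0.5]
    - [[-40,-55,35],[0,0,0],0.5]
    - [[-65,-60,35],[0,0,0],0.5]
    - [[-65,-60,35],[0,0,0],0.5]

```text
time_s: 15.18
ee_pos: [512.4, -99.2, 522.9]
ee_rot: [-179.9, -0.3, -12.7]
force: [0.5, 0.4, -0.8]
gripper_width: 45.5
```

Run:
```python
from h import *
np.set_printoptions(precision=1,suppress=True)
c=grab("wrist","w13.png");print(c["s"]["ee_pos"],level(c["s"],-12.7))
T=grab("top");S=grab("scene");print(tipc(S))
o=blobs(mask(c,"orange"),30)[0];print(o)
ot=blobs(mask(T,"orange"),20)[0];print(ot)
cv2.imwrite("pics/w13c.png",cv2.resize(c["p"][90:300,220:420][:,:,::-1],None,fx=2.8,fy=2.8,interpolation=cv2.INTER_CUBIC))
print(proj(c,(514,-67.5,242)),proj(c,(514,-67.5,212)))
```

```text
[512.4 -99.2 522.9] (array([ 0.,  0., -0.]), array([513.4, -99.2, 350.9]))
[226.61, 270, 227.31, 52]
[([302, 162, 18, 18, 251], [310.4, 170.6])]
[([167, 158, 74, 42, 2015], [204.7, 179.7])]
[311.3 171.5] [311.8 165.8]
```

View pics/w13.png

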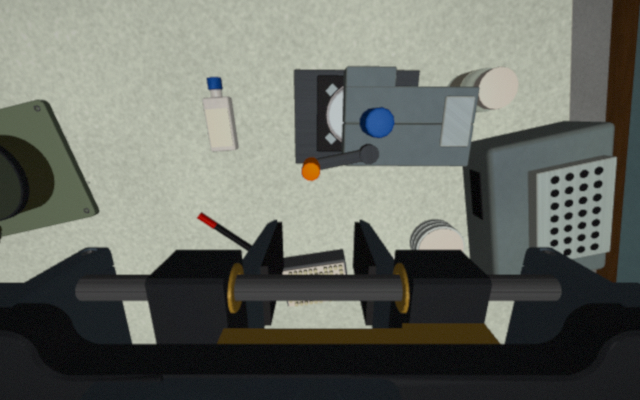

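Run:
```python
from h import *
np.set_printoptions(precision=1,suppress=True)
c=grab("wrist")
o=blobs(mask(c,"orange"),30)[0];print(o, onz(c,o[0][1],238));print(onz(c,(369,154),214),proj(c,(573.8,-69.4,214)))
k=onz(c,o[0][1],238)[:2];p=np.array([573.8,-69.4])
d=k-p;print(np.hypot(*d),np.degrees(np.arctan2(d[1],d[0])), c["s"]["ee_pos"])
for dd in np.linspace(0,1.45,8):
    pass
```

```text
[([298, 165, 18, 18, 249], [306.6, 173.0])] [513.1 -67.3 238. ]
[576.5 -66.7 214. ] [366.8 157.2]
60.73263735674399 178.01071054455502 [515.7 -98.2 522.1]
```

Call:
jog_arm:
  series:
    - [[-2,15,-10],[0,0,0],0.5]
    - [[-2,31,-30],[0,0,0],0.5]
    - [[-2,31,-55],[0,0,0],0.5]
    - [[-2,31,-70],[0,0,0],0.5]
    - [[-2,31,-70],[0,0,0],0.5]

```text
time_s: 15.8
ee_pos: [514.3, -66.2, 448.1]
ee_rot: [-179.9, 0.0, -12.5]
force: [-0.3, 0.2, 0.4]
gripper_width: 45.2
```

Run:
```python
from h import *
np.set_printoptions(precision=1,suppress=True)
c=grab("wrist","w14.png");s=telemetry.state();print(c["s"]["ee_pos"],s["ee_pos"],level(s,-12.7))
o=blobs(mask(c,"orange"),30)[0];print(o, onz(c,o[0][1],238))
```

```text
[514.3 -66.2 448.1] [514.6 -66.5 450.1] (array([-0.,  0., -0.]), array([515.3, -66.2, 278.1]))
[([307, 226, 23, 22, 405], [318.1, 236.5])] [513.1 -67.8 238. ]
```

View pics/w14.png

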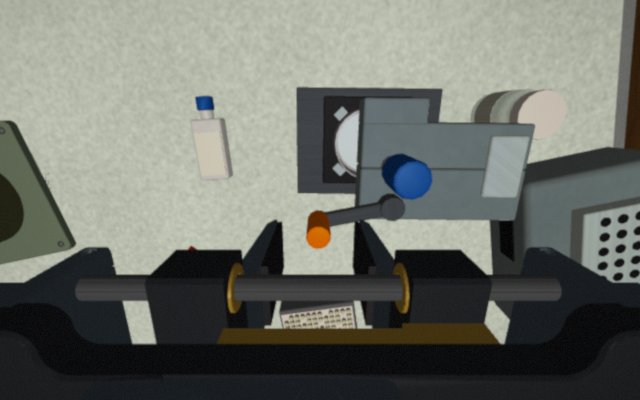

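Aligned. Descend to z≈408 and close.

Call:
jog_arm:
  series:
    - [[-1.5,-1,-10],[0,0,0],0.5]
    - [[-1.5,-1,-25],[0,0,0],0.5]
    - [[-1.5,-1,-38],[0,0,0],0.5]
    - [[-1.5,-1,-42],[0,0,0],0.5]
    - [[-1.5,-1,-42],[0,0,0],0.5]
  squeeze: 15

```text
time_s: 16.27
ee_pos: [513.3, -67.6, 407.6]
ee_rot: [-179.9, -0.1, -12.5]
force: [-1.5, 0.9, 0.2]
gripper_width: 45.5
```

Call:
jog_arm:
  series:
    - [[0,0,0],[0,0,0],0.3]
    - [[0,0,0],[0,0,0],0.1]
    - [[0,0,0],[0,0,0],0.1]
    - [[0,0,0],[0,0,0],0.1]
    - [[0,0,0],[0,0,0],0.1]
  squeeze: 15

```text
time_s: 16.68
ee_pos: [513.3, -67.6, 408.2]
ee_rot: [-179.9, -0.2, -12.5]
force: [-0.0, -0.1, 1.2]
gripper_width: 17.3
```

Run:
```python
from h import *
np.set_printoptions(precision=2,suppress=True)
s=telemetry.state();print(s["ee_pos"],level(s,-12.7),s["gripper_width"],s["force"])
k=level(s,0)[1][:2]
for p in ([574,-69],[575.5,-68]):
  p=np.array(p,float); d=k-p; a0=np.arctan2(d[1],d[0]); r=np.hypot(*d); print(r,np.degrees(a0))
  for t in np.arange(0,1.31,0.1):
    q=p+60*np.array([np.cos(a0+t),np.sin(a0+t)])-p-60*np.array([np.cos(a0),np.sin(a0)]); print(round(t,1),q.round(1),end="; ")
  print("total", np.radians(247.5)-(a0%(2*np.pi)))
```

```text
[513.33 -67.58 408.21] (array([-0.,  0., -0.]), array([513.9, -67.3, 236.2])) 17.340634275171627 [-0.04 -0.08  1.24]
60.12403845384974 178.37975274499595
0.0 [0. 0.]; 0.1 [ 0.1 -6. ]; 0.2 [  0.9 -11.9]; 0.3 [  2.2 -17.8]; 0.4 [  4.1 -23.5]; 0.5 [  6.5 -29. ]; 0.6 [  9.5 -34.2]; 0.7 [ 13. -39.]; 0.8 [ 17.  -43.5]; 0.9 [ 21.4 -47.6]; 1.0 [ 26.1 -51.2]; 1.1 [ 31.3 -54.4]; 1.2 [ 36.7 -57. ]; 1.3 [ 42.3 -59. ]; total 1.2063758943923935
61.60397714433706 179.3489396197705
0.0 [ 0. -0.]; 0.1 [ 0.2 -6. ]; 0.2 [  1.1 -11.9]; 0.3 [  2.5 -17.8]; 0.4 [  4.5 -23.4]; 0.5 [  7.  -28.8]; 0.6 [ 10.1 -34. ]; 0.7 [ 13.7 -38.8]; 0.8 [ 17.7 -43.2]; 0.9 [ 22.2 -47.3]; 1.0 [ 27.  -50.8]; 1.1 [ 32.2 -53.8]; 1.2 [ 37.6 -56.4]; 1.3 [ 43.3 -58.3]; total 1.1894603923604636
```

Call:
jog_arm:
  series:
    - [[0.1,-6,0],[0,0,0.1],0.1]
    - [[0.9,-12,0],[0,0,0.2],0.1]
    - [[2.2,-18,0],[0,0,0.3],0.1]
    - [[4.2,-23.5,0],[0,0,0.4],0.1]
    - [[6.6,-29,0],[0,0,0.5],0.1]

```text
time_s: 17.1
ee_pos: [519.9, -96.6, 408.2]
ee_rot: [-179.8, -0.2, 16.4]
force: [1.1, 1.2, -0.3]
gripper_width: 17.6
```

Run:
```python
from h import *
np.set_printoptions(precision=2,suppress=True)
s=telemetry.state();print(s["ee_pos"],s["ee_rot"],s["gripper_width"],s["force"],s["torque"])
```

```text
[519.93 -96.55 408.24] [-179.81   -0.2    16.41] 17.558805088954806 [ 1.07  1.22 -0.29] [ 0.27 -0.2  -0.1 ]
```

Call:
jog_arm:
  series:
    - [[3,-5.2,0],[0,0,0.1],0.1]
    - [[6.5,-10,0],[0,0,0.2],0.1]
    - [[10.5,-14.5,0],[0,0,0.3],0.1]
    - [[14.9,-18.6,0],[0,0,0.4],0.1]
    - [[19.6,-22.2,0],[0,0,0.5],0.1]

```text
time_s: 17.52
ee_pos: [539.7, -119.0, 408.3]
ee_rot: [-179.8, -0.2, 45.3]
force: [1.3, 1.7, -0.6]
gripper_width: 17.3
```

Call:
jog_arm:
  series:
    - [[2.6,-1.6,0],[0,0,0.05],0.1]
    - [[5.2,-3.2,0],[0,0,0.1],0.1]
    - [[7.9,-4.5,0],[0,0,0.15],0.1]
    - [[10.6,-5.8,0],[0,0,0.2],0.1]
    - [[10.6,-5.8,0],[0,0,0.2],0.1]

```text
time_s: 17.93
ee_pos: [550.5, -124.9, 408.2]
ee_rot: [-179.8, -0.2, 56.8]
force: [0.2, -0.4, -1.3]
gripper_width: 17.6
```

Run:
```python
from h import *
np.set_printoptions(precision=2,suppress=True)
s=telemetry.state();print(s["ee_pos"],s["ee_rot"],s["gripper_width"],s["force"],s["torque"],level(s,0)[1])
d=level(s,0)[1][:2]-np.array([574,-69]);print(np.hypot(*d),np.degrees(np.arctan2(d[1],d[0]))%360)
```

```text
[ 550.54 -124.9   408.23] [-179.79   -0.22   56.78] 17.58325097015153 [ 0.17 -0.36 -1.34] [ 0.03 -0.19 -0.08] [ 550.4 -124.   236.2]
59.84947785904235 246.77626873346196
```

Call:
jog_arm:
  series:
    - [[1,-0.4,0],[0,0,0.02],0.1]
    - [[2,-0.7,0],[0,0,0.03],0.1]
    - [[3,-1.1,0],[0,0,0.05],0.1]
    - [[4,-1.4,0],[0,0,0.05],0.1]
    - [[4,-1.4,0],[0,0,0.05],0.1]

```text
time_s: 18.35
ee_pos: [552.6, -125.7, 408.1]
ee_rot: [-179.3, -0.1, 59.6]
force: [-9.5, 3.4, 4.8]
gripper_width: 17.7
```

Run:
```python
from h import *
np.set_printoptions(precision=2,suppress=True)
s=telemetry.state();print(s["ee_pos"],s["ee_rot"],s["gripper_width"],s["force"],s["torque"],level(s,0)[1])
d=level(s,0)[1][:2]-np.array([574,-69]);print(np.hypot(*d),np.degrees(np.arctan2(d[1],d[0]))%360)
```

```text
[ 552.57 -125.66  408.13] [-179.34   -0.11   59.63] 17.684952867546517 [-9.54  3.39  4.8 ] [ 0.54  1.43 -0.13] [ 551.  -124.4  236.1]
59.98466470690655 247.4536099789992
```

Call:
jog_arm:
  series:
    - [[0,0,0],[0,0,0],0.35]
    - [[0,0,0],[0,0,0],0.45]
    - [[0,0,0],[0,0,0],0.45]
    - [[0,0,0],[0,0,0],0.45]
    - [[0,0,0],[0,0,0],0.45]

```text
time_s: 18.77
ee_pos: [552.8, -125.7, 408.2]
ee_rot: [-179.4, -0.1, 59.6]
force: [0.9, 0.6, -0.7]
gripper_width: 41.2
```

Call:
jog_arm:
  series:
    - [[0,0,10],[0,0,0],0.45]
    - [[0,0,30],[0,0,0],0.45]
    - [[0,0,60],[0,0,0],0.45]
    - [[0,0,90],[0,0,0],0.45]
    - [[0,0,110],[0,0,0],0.45]

```text
time_s: 19.18
ee_pos: [552.8, -125.7, 522.0]
ee_rot: [-179.6, -0.2, 59.6]
force: [0.4, -0.3, 0.2]
gripper_width: 41.1
```

Call:
jog_arm:
  series:
    - [[-30,-20,10],[0,0,0],0.45]
    - [[-60,-40,20],[0,0,0],0.45]
    - [[-90,-60,20],[0,0,0],0.45]
    - [[-120,-85,20],[0,0,0],0.45]
    - [[-150,-110,20],[0,0,0],0.45]

```text
time_s: 19.6
ee_pos: [401.2, -236.1, 543.3]
ee_rot: [-179.8, -0.2, 59.7]
force: [0.7, -1.4, -0.9]
gripper_width: 41.0
```

Run:
```python
from h import *
np.set_printoptions(precision=2,suppress=True)
S=grab("scene","s15.png");T=grab("top","t15.png");print(tipc(S),S["s"]["force"])
b=blobs(mask(T,"orange"),20)[0];print(b)
for q in b:
  if 300<q[1][0]<400:
    k=onz(T,q[1],233);d=k[:2]-np.array([574,-69]);print(k,np.hypot(*d),np.degrees(np.arctan2(d[1],d[0]))%360)
kb=[x for x in blobs(mask(S,"blue"),50)[0] if 300<x[1][0]<325];kt=[x for x in blobs(mask(T,"blue"),50)[0] if 310<x[1][0]<335];print(kb,kt)
print("knob",tri((S,kb[0][1]),(T,kt[0][1])))
cv2.imwrite("pics/t15c.png",cv2.resize(T["p"][150:310,170:370][:,:,::-1],None,fx=3.5,fy=3.5,interpolation=cv2.INTER_CUBIC))
cv2.imwrite("pics/s15c.png",cv2.resize(S["p"][120:260,240:400][:,:,::-1],None,fx=4,fy=4,interpolation=cv2.INTER_CUBIC))
```

```text
[226.61, 256, 227.26, 46] [ 0.69 -1.42 -0.92]
[([167, 158, 75, 42, 2013], [204.7, 179.7]), ([357, 211, 7, 7, 38], [360.3, 214.1])]
[ 550.29 -123.87  233.  ] 59.77017467279157 246.63035076458812
[([308, 163, 12, 19, 210], [313.5, 171.8])] [([318, 198, 10, 13, 110], [322.4, 204.1])]
knob (array([581.69, -38.61, 236.08]), [array([0.5, 0.1]), array([ 0.4, -0.2])])
```

View pics/t15c.png

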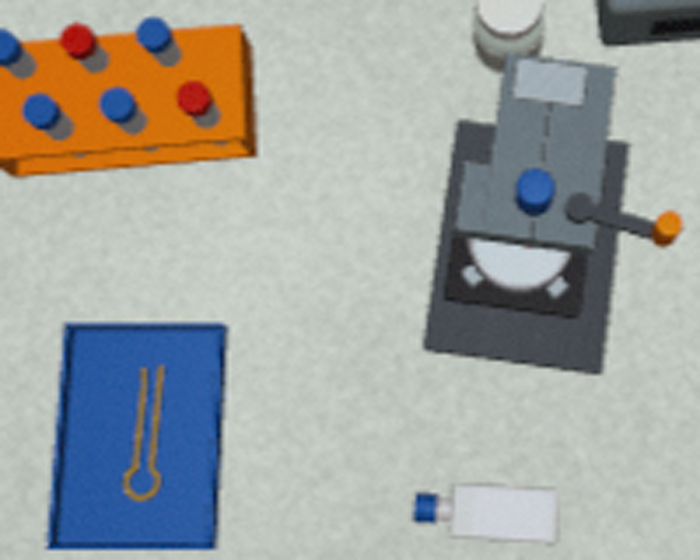

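View pics/s15c.png

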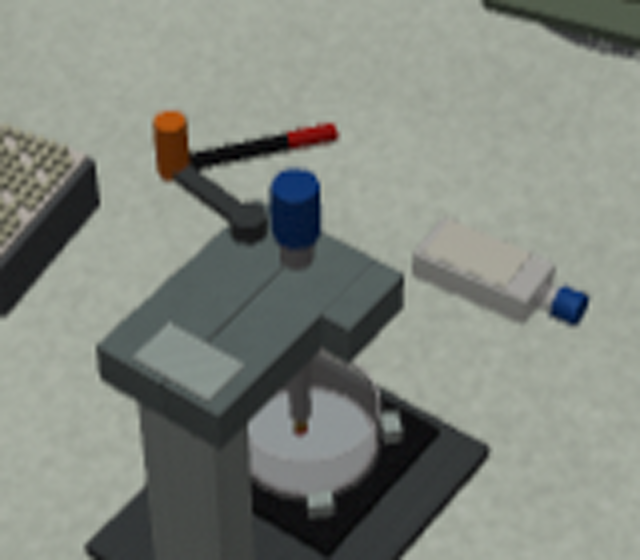

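```bash
python3 -c "
from workcell import env
print(env.job_done())"
```

```text
the job is handed in; nothing more can be done
None
```

I finished the task and handed it in at about 20 s of the 72 s allowed.

- **Clip:** I pulled it out sideways by its loop with no noticeable force. The last top view shows it lying flat inside the blue tray.
- **Probe:** I lowered it by its knob about 64 mm. In the scene image the red tip stopped moving while the slide went on, and the force rose by about 3.3 N. Both point to the spring being pushed in about 3 mm of its 8 mm. I then let go, and the tip and knob stayed put (knob measured at 236 mm high).
- **Lever:** I swung it over until the end stop pushed back with about 10 N, within 0.1° of where I expected the stop. After I let go, the top camera read it about 0.9° short. That is within the camera's error, so I took it as fully locked.
- **Other objects:** The flask, dish and jar look unmoved in the last views. I did not measure their positions again.

No check failed. The spring depth comes from force and image readings only; it was not measured directly.

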